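Park the optical bench riders against the end stop

TASK

The light demonstration is over: push the whole row of four riders along the optical bench, away from the lamp, until the front one is against the red end stop and all four stand closed up with no gaps. Push the row gently from behind at the base of the last rider so that it travels as one train: nothing lifted or tipped off the rail and no ramming of the stop. Leave the lamp and the glassware and other things around the bench alone.

Things in the scene. Friction and masses are not known exactly. Their poses are not given: they have to be found in the camera images.
- rail: optical bench: straight aluminium rail 740 mm long, 60 mm wide, its top face 30 mm above the table, with a yellow scale strip; fixed; its black feet at the two ends reach 65 mm to either side. Four riders stand on it touching in one row, in any order. Origin: on the table under the middle of the rail; its y axis runs along the rail, z is up
- stop: red end stop clamped near one end of the rail (either end), fixed: a block 84 mm across the rail, 50 mm along it over the rubber pads on both its end faces, 24 mm high, with a black clamp knob on top up to 46 mm above its underside. Origin: centre of its underside, on the rail's top face; the rubber face towards the riders lies 25 mm from the origin along the rail. Should not be pressed with more than about 90 N
- lamp: grey lamp housing clamped near the other end of the rail, fixed: 84 mm across the rail, 70 mm along it, top 92 mm above its origin (122 mm above the table). Origin: centre of its underside, on the rail's top face. At least 100 mm of the rail is free between it and the row of riders
- rider_lens: lens rider: loose blue saddle block, 84 mm across the rail, 70 along it, 24 high, flat ends, cheeks over the rail's sides (2 mm play), 0.18 to 0.28 kg, slides at 1 to 2 N. Origin: centre of the block's underside, on the rail's top; y along the rail, z up. Across its middle stands a black square frame with a glass lens, 64 wide, 6 thick, top 82 mm above the origin. Pushed high up, it tips
- rider_filter: filter rider: loose blue saddle block, 84 mm across the rail, 70 along it, 24 high, flat ends, cheeks over the rail's sides (2 mm play), 0.18 to 0.28 kg, slides at 1 to 2 N. Origin: centre of the block's underside, on the rail's top; y along the rail, z up. Across its middle stands a grey square frame with an amber glass, 64 wide, 6 thick, top 82 mm above the origin. Pushed high up, it tips
- rider_object: object rider: loose blue saddle block, 84 mm across the rail, 70 along it, 24 high, flat ends, cheeks over the rail's sides (2 mm play), 0.18 to 0.28 kg, slides at 1 to 2 N. Origin: centre of the block's underside, on the rail's top; y along the rail, z up. Across its middle stands a dark steel plate with a red L-shaped mark, 64 wide, 6 thick, top 82 mm above the origin. Pushed high up, it tips
- rider_screen: screen rider: loose blue saddle block, 84 mm across the rail, 70 along it, 24 high, flat ends, cheeks over the rail's sides (2 mm play), 0.18 to 0.28 kg, slides at 1 to 2 N. Origin: centre of the block's underside, on the rail's top; y along the rail, z up. Across its middle stands a white plate 76 wide, 4 thick, top 82 mm above the origin. Pushed high up, it tips
- beaker: bystander: empty glass beaker 66 mm wide, 85 mm high, loose, just beyond the rail; origin: centre of its underside
- dish: bystander: white porcelain dish 80 mm wide, 18 mm high, loose, on the robot's side of the rail; origin: centre of its underside
- wash_bottle: bystander: white wash bottle 60 mm wide, 126 mm high plus a bent spout up to 169 mm, loose, beyond the rail; origin: centre of its underside
- detergent: bystander: green bottle 62 mm wide, 160 mm high, loose, at the left; origin: centre of its underside
- cylinder: bystander: glass measuring cylinder 250 mm high on a 92 mm wide foot, loose, at the right; origin: centre of its underside
- tweezers: bystander: blue plastic tweezers 130 mm long, 9 mm high, lying loose on the robot's side of the rail; origin: under their middle
- reagent: bystander: white bottle with blue label, 52 mm wide, 110 mm high, loose, at the back left; origin: centre of its underside

How it is judged:
By the outcome, as a careful person would: the job done as asked, in the order asked, and still so for the second after the job is handed in, with the robot touching nothing.
It also fails if it takes over 42 s, if anything falls off the work surface, if the arm or the gripper's body presses on something with over 40 N, if the wrist force passes 120 N, or if a joint passes its speed limit or range.

ROBOT

A 6-joint arm with a two-finger parallel gripper is mounted at the origin on the work surface. World frame = base frame: x ahead of the robot, y to its left, z up, the work surface at z = 0. Lengths are in m, angles in rad, forces in N, time in s.
With the tool pointing down it reaches from about 0.225 to 0.875 m from the base axis. Payload 3.4 kg.
Tool frame: the origin (TCP) lies midway between the tips of the shut fingers; the grasp point (between the pads) lies 19 mm behind it (manip.grasp_offset is the distance from the TCP to the grasp point, in m); x points along the fingers, y is the direction in which the jaws open and shut, and the axes are right-handed (so a half turn about x gives the same grasp; the last joint's range is limited). The gripper opens to 85 mm and grips with 20 to 120 N. Pads are 22 mm wide; open, the fingers measure 114 mm over their backs; the gripper's body (76 mm by 85 mm) begins 54 mm behind the grasp point. The pads swing forward as they close: fully open they stand 13 mm farther back than shut.
Start: joints at [0.998, 0.276, 1.505, -0, 1.361, -0.121], TCP at [0.251, 0.517, 0.231] pointing down, gripper open.
Joint ranges: [-2.89, 2.89], [-0.75, 2.08], [0.22, 2.7], [-1.18, 4.32], [0.11, 2.71], [-2.7, 2.7]. Speed limits (rad/s): [2.57, 2.57, 3.14, 3.14, 3.14, 3.14].

INTERFACE

Orientations are given as a unit quaternion [w, x, y, z].
In Python, from rig import manip gives the robot as it stands.
- The arm moves only by the shell command python3 -m creep 'ROWS' [OPENING] [FORCE]. ROWS is a JSON object of lists of equal length, an entry for each row: "delta_pos": the shift along the tool's x, y, z in cm, a list of three; "dr": the turn, a rotation vector about the tool's x, y, z in rad, a list of three. In form: {"delta_pos": [[dx, dy, dz], ...], "dr": [[rx, ry, rz], ...]}. A call has 1 to 10 rows; each row is the pose to reach, as a shift and turn from the pose commanded when the call began, along the tool's axes at that moment; what a row does not reach only later rows make up. A row lasts 1/10 s, in which the tool goes at most 50 mm and 8.59 degrees, less where a joint would pass 70% of its speed; a pose out of reach is approached as far as the arm can. A call with a gripper value outside its range is refused whole. OPENING is the opening, from -1 (shut) to 1 (fully open), set as the call begins (- or left out, the last holds). The fingers move at their own pace and stop on an object; FORCE is the grip in N (left out, the last holds). Time passes only in rows, so rows that repeat a pose let the fingers close. It gives the time, the measured TCP pose, the force and the opening at its end, in the units of the state.
- manip.get_state(): the state, without advancing time (a new reading comes with each control period).
- manip.get_image(name): name is "scene" or "top" or "wrist"; returns a dict with "pixels" (400x640x3 uint8, blue, green, red), "depth" (400x640 float32, m along the optical axis (not along the pixel's ray), 0 where there is no reading), "intrinsics" (3x3 intrinsics, pixels), "rvec" (rotation vector, rad) and "tvec" (3), from world to camera coordinates, as OpenCV has them. Camera axes: x right, y down, z forward; pixel columns grow to the right and rows downward; lengths in m; the calibration is good to about 2 mm. A picture is of the moment at which its call begins.
- manip.sign_off(): hands the job in, once; it reports no verdict.
The state is a dict: "clock": time; "qpos": joint angles; "qd": joint speeds; "effort": joint torques, N m; "position": TCP position; "ee_rot": TCP orientation; "contact_force": force on the tool from outside, world axes, zero at the start; "moment": the same for the moment, N m; "width": finger opening in m.
Only numpy, scipy, OpenCV 4.12 (cv2) and the standard library are available. Lean on these libraries where they do the work, as an engineer would, in place of code of your own. Each camera call takes 0.05 s, during which the arm holds its last target. There are 200 camera calls.

## Working session

There is one attempt and no reset: what is moved stays moved. The work goes in short steps, Python scripts to look and compute and a shell command to move; the robot and the scene stay as the last step left them, time stands still between calls to the robot, and variables do not carry over. Pictures are saved under pics/ and viewed, about 8 in all and at most 12, crops included, and the job is handed in when it is done.

```bash
mkdir -p pics; cat > h.py <<'E'
import numpy as np, cv2
from rig import manip
def grab(n,f):
    im=manip.get_image(n); cv2.imwrite('pics/'+f+'.png',im['pixels'])
    np.savez('pics/'+f+'.npz',**{k:np.asarray(v) for k,v in im.items()}); return im
def pts(f):
    d=np.load('pics/'+f+'.npz'); K=d['intrinsics']; R=cv2.Rodrigues(d['rvec'])[0]; z=d['depth']
    v,u=np.mgrid[:z.shape[0],:z.shape[1]]
    c=np.stack([(u-K[0,2])/K[0,0]*z,(v-K[1,2])/K[1,1]*z,z],-1)
    return (c-d['tvec'].ravel())@R, d['pixels'], z
E
python3 - <<'E'
from h import *
grab('top','t0'); grab('scene','s0'); s=manip.get_state(); print(s)
E
```

```text
{'clock': 0.1, 'qpos': array([ 9.98027843e-01,  2.76554018e-01,  1.50598318e+00, -3.61851761e-06,
        1.36071801e+00, -1.20969263e-01]), 'qd': array([-8.06249224e-05, -2.05501552e-03, -2.20482215e-03,  6.91491695e-04,
       -4.08716305e-05, -1.50411095e-03]), 'effort': array([ 2.00648137e-03, -4.17699623e+01, -2.46405119e+01, -1.66607665e-04,
        5.76766528e-03,  1.59378277e-05]), 'position': array([0.25077369, 0.5169191 , 0.23052283]), 'ee_rot': array([ 0.68894249,  0.15782651,  0.68933979, -0.15893295]), 'contact_force': array([ 0.30771481,  0.36046282, -0.29853405]), 'moment': array([ 0.02074387,  0.02237676, -0.00030149]), 'width': 0.08536555042952813}
```

View pics/t0.png

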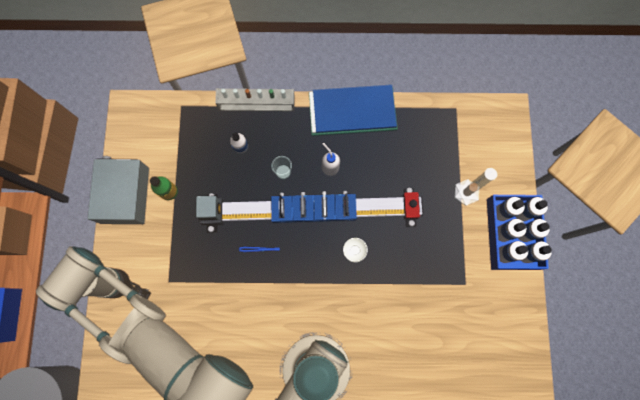

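View pics/s0.png

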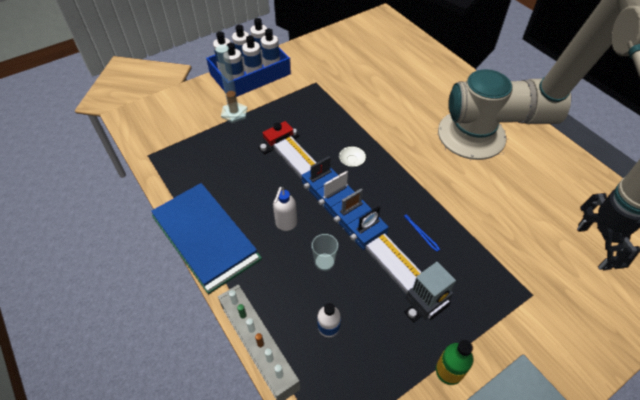

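The top view shows the lamp at about (208,208), the rider row at columns 272–356 and the red stop at (412,205). The dish (355,250) and tweezers (260,250) are on the near side; the beaker (282,168) and wash bottle (331,162) are beyond the rail.

```bash
python3 - <<'E'
from h import *
for f in ['t0','s0']:
    P,I,z=pts(f); I=I.astype(int); b,g,r=I[...,0],I[...,1],I[...,2]; Z=P[...,2]
    near=(z>0)&(P[...,0]>.3)&(P[...,0]<.9)&(abs(P[...,1])<.5)
    bl=near&(b>1.5*r)&(b>60)&(b>1.3*g)&(abs(Z-.054)<.006)
    # exclude far blue things: keep largest component
    n,l,st,_=cv2.connectedComponentsWithStats(cv2.dilate(bl.astype('uint8'),np.ones((5,5))))
    rd=near&(r>2*g)&(r>2*b)&(abs(Z-.054)<.006)
    lamp=near&(abs(Z-.122)<.006)&(P[...,1]>.2)
    rail=near&(abs(Z-.030)<.005)&(r>130)&(abs(P[...,0]-.5)<.2)
    for nm,m in [('lamp',lamp),('stop',rd),('rail',rail)]+[('blue%d'%i,bl&(l==i)) for i in range(1,n)]:
        Q=P[m]
        if len(Q)<15: continue
        c,(w,h),a=cv2.minAreaRect(Q[:,:2].astype('float32'))
        print(f,nm,len(Q),'c',np.round(c,4),np.round((w,h),4),round(a,2),'z',Q[:,2].mean().round(4),'med',np.median(Q[:,:2],0).round(4), 'ext',np.percentile(Q[:,1],[0,2,98,100]).round(4))
E
```

```text
t0 lamp 426 c [0.6982 0.3741] [0.2008 0.4476] 78.31 z 0.1222 med [0.5081 0.3518] ext [0.2304 0.3172 0.4962 0.5   ]
t0 stop 252 c [ 0.5296 -0.3115] [0.0823 0.046 ] 0.64 z 0.0548 med [ 0.5225 -0.3076] ext [-0.3342 -0.3324 -0.2892 -0.288 ]
t0 rail 1352 c [ 0.5166 -0.0645] [0.855  0.1993] 86.98 z 0.0306 med [ 0.5173 -0.136 ] ext [-0.4967 -0.3153  0.3112  0.3611]
t0 blue9 1463 c [0.5176 0.0116] [0.0865 0.2762] 2.14 z 0.0548 med [0.516 0.011] ext [-0.1277 -0.1213  0.1457  0.1502]
s0 lamp 785 c [0.523 0.413] [0.2038 0.0829] 73.07 z 0.1211 med [0.5082 0.3552] ext [0.3206 0.3235 0.4943 0.4999]
s0 stop 276 c [ 0.5302 -0.3086] [0.0862 0.0498] 0.44 z 0.0528 med [ 0.5371 -0.3049] ext [-0.3337 -0.3318 -0.2858 -0.2837]
s0 rail 2012 c [ 0.5872 -0.0516] [0.1971 0.8921] 2.31 z 0.0294 med [0.518  0.1878] ext [-0.4987 -0.2803  0.3871  0.392 ]
s0 blue1 1496 c [0.5178 0.0129] [0.0871 0.2835] 2.33 z 0.0532 med [0.5309 0.056 ] ext [-0.1273 -0.1137  0.1521  0.1557]
s0 blue2 16 c [0.7515 0.2901] [0.0128 0.0436] 63.58 z 0.0509 med [0.7558 0.2939] ext [0.2747 0.2773 0.2976 0.298 ]
```

```bash
cat >> h.py <<'E'
from scipy.spatial.transform import Rotation as Ro
A=np.radians(2.25); D=np.array([np.sin(A),-np.cos(A),0]); C=np.array([np.cos(A),np.sin(A),0])
def goal(p):
    s=manip.get_state(); w,x,y,z=s['ee_rot']; R=Ro.from_quat([x,y,z,w])
    print('pos',s['position'].round(4),'F',s['contact_force'].round(2),'clk',s['clock'],'axes\n',R.as_matrix().round(3))
    print('delta cm',(R.inv().apply(np.array(p)-s['position'])*100).round(2))
    for sg in (1,-1):
        X=np.array([0,0,-1.]); Y=sg*C; G=Ro.from_matrix(np.stack([X,Y,np.cross(X,Y)],1))
        print('dr',(R.inv()*G).as_rotvec().round(4))
E
python3 -c "
from h import *
goal([.511,.198,.231])"
```

```text
pos [0.2508 0.5169 0.2305] F [ 0.31  0.36 -0.3 ] clk 0.1 axes
 [[-0.001  0.437  0.9  ]
 [-0.001  0.9   -0.437]
 [-1.    -0.002 -0.   ]]
delta cm [-3.000e-02 -1.733e+01  3.734e+01]
dr [1.0797e+00 7.0000e-04 1.6000e-03]
dr [-2.0619e+00 -1.8000e-03  8.0000e-04]
```

```bash
python3 -m creep '{"delta_pos":[[0,-1.7,3.7],[0,-3.5,7.4],[0,-5.2,11.2],[0,-6.9,14.9],[0,-8.7,18.7],[0,-10.4,22.4],[0,-12.1,26.1],[0,-13.9,29.9],[0,-15.6,33.6],[0,-17.3,37.3]],"dr":[[0.11,0,0],[0.22,0,0],[0.33,0,0],[0.44,0,0],[0.55,0,0],[0.66,0,0],[0.77,0,0],[0.88,0,0],[0.98,0,0],[1.08,0,0]]}' -1 20
python3 - <<'E'
from h import *
goal([.511,.198,.038])
grab('wrist','w1')
E
```

```text
clock: 1.1
position: [0.5117, 0.1973, 0.231]
ee_rot: [0.508, 0.491, 0.509, -0.491]
contact_force: [0.4, -0.5, -0.5]
width: 0.0002
pos [0.5117 0.1973 0.231 ] F [ 0.4  -0.52 -0.53] clk 1.1 axes
 [[-0.001  0.999  0.035]
 [ 0.     0.035 -0.999]
 [-1.    -0.001 -0.   ]]
delta cm [19.3  -0.06 -0.07]
dr [-0.0046 -0.0001  0.0006]
dr [3.1369e+00 1.0000e-03 1.0000e-04]
```

View pics/w1.png

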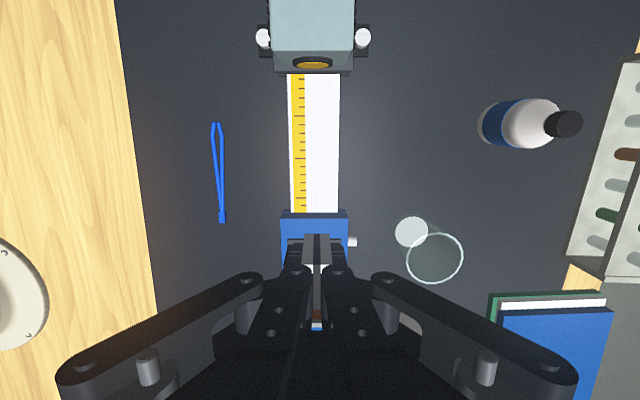

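The wrist view shows the rear rider's end edge at row ~212, the free rail up to the lamp (row ~72), and the fingers centred over the rail. I'll measure the rear face and check the rail's direction.

```bash
python3 - <<'E'
from h import *
P,I,z=pts('w1'); I=I.astype(int); b,r=I[...,0],I[...,2]
m=(b>1.5*r)&(abs(P[...,2]-.054)<.005)&(z>0); m[:,:280]=0;m[:,352:]=0;m[240:]=0
Q=P[m]; print(len(Q),'rear y',np.percentile(Q[:,1],[50,98,100]).round(4),'x',np.percentile(Q[:,0],[1,99]).round(4),Q[:,2].mean())
w=(abs(P[...,2]-.03)<.005)&(z>0)&(r>120); w[:,:280]=0;w[:,350:]=0
Q=P[w]; print(cv2.minAreaRect(Q[:,:2].astype('float32')), np.percentile(Q[:,1],[0,100]))
E
```

```text
1317 rear y [0.1412 0.1531 0.1547] x [0.4687 0.551 ] 0.05299695889501551
((0.5064675211906433, 0.23511700332164764), (0.06018395349383354, 0.16416947543621063), 2.078860282897949) [0.15219505 0.31787789]
```

```bash
python3 -m creep '{"delta_pos":[[3,-0.1,0],[6,-0.2,0],[9,-0.3,0],[12,-0.3,0],[14,-0.3,0],[16,-0.3,0],[17.5,-0.3,0],[18.6,-0.3,0],[19.2,-0.3,0],[19.2,-0.3,0]],"dr":[[0,0,0],[0,0,0],[0,0,0],[0,0,0],[0,0,0],[0,0,0],[0,0,0],[0,0,0],[0,0,0],[0,0,0]]}'
python3 -c "
from h import *
goal([.511+.0012,.166,.039])"
```

```text
clock: 2.15
position: [0.5076, 0.1987, 0.0387]
ee_rot: [0.509, 0.49, 0.51, -0.491]
contact_force: [-0.1, 0.1, 0.1]
width: -0.0002
pos [0.5076 0.1987 0.0387] F [-0.07  0.11  0.09] clk 2.15 axes
 [[-0.001  0.999  0.039]
 [-0.     0.039 -0.999]
 [-1.    -0.001  0.   ]]
delta cm [-0.03  0.33  3.29]
dr [-0.0001  0.0002  0.0014]
dr [ 3.1415e+00  2.2000e-03 -3.0000e-04]
```

```bash
python3 -m creep '{"delta_pos":[[0,0,0.8],[0,0,1.6],[0,0,2.2],[0,0,2.6],[0,0,2.9],[0,0,3.1],[0,0,3.3],[0,0,3.5],[0,0,3.7],[0,0,3.9]],"dr":[[0,0,0],[0,0,0],[0,0,0],[0,0,0],[0,0,0],[0,0,0],[0,0,0],[0,0,0],[0,0,0],[0,0,0]]}'
python3 - <<'E'
from h import *
goal([.517,.012,.039])
grab('scene','s1'); cv2.imwrite('pics/s1c.png',cv2.resize(cv2.imread('pics/s1.png')[100:330,230:480],None,fx=2.5,fy=2.5))
E
```

```text
clock: 3.15
position: [0.5098, 0.1614, 0.0394]
ee_rot: [0.509, 0.491, 0.51, -0.49]
contact_force: [-0.1, 6.0, -0.0]
width: -0.0001
pos [0.5098 0.1614 0.0394] F [-0.1   6.03 -0.05] clk 3.15 axes
 [[ 0.     0.999  0.038]
 [ 0.003  0.038 -0.999]
 [-1.     0.001 -0.003]]
delta cm [-1.000e-02  1.600e-01  1.495e+01]
dr [-0.0015 -0.0031 -0.0006]
dr [ 3.1401e+00 -9.0000e-04  4.9000e-03]
```

View pics/s1c.png

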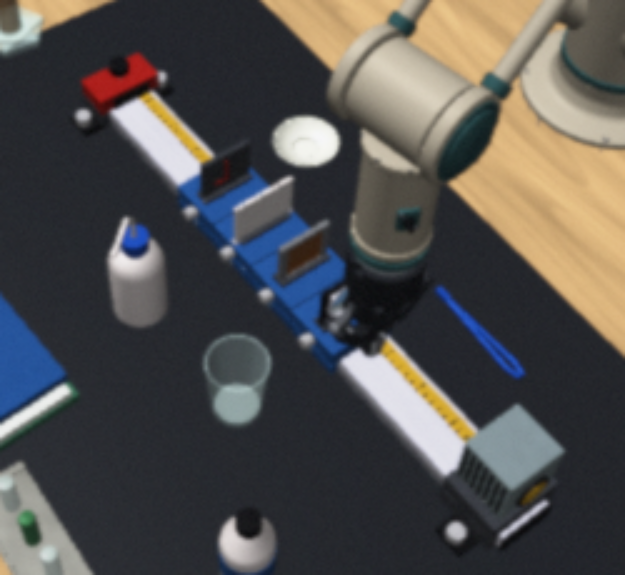

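Four-rider friction of about 6 N is on the finger and all the riders are upright, so I'll keep pushing steadily.

```bash
python3 -m creep '{"delta_pos":[[0,0,0.3],[0,0,0.8],[0,0,1.4],[0,0,2.0],[0,0,2.6],[0,0,3.2],[0,0,3.8],[0,0,4.4],[0,0,5.0],[0,0,5.6]],"dr":[[0,0,0],[0,0,0],[0,0,0],[0,0,0],[0,0,0],[0,0,0],[0,0,0],[0,0,0],[0,0,0],[0,0,0]]}'
python3 -m creep '{"delta_pos":[[0,0,0.6],[0,0,1.2],[0,0,1.8],[0,0,2.4],[0,0,3.0],[0,0,3.6],[0,0,4.2],[0,0,4.8],[0,0,5.4],[0,0,5.8]],"dr":[[0,0,0],[0,0,0],[0,0,0],[0,0,0],[0,0,0],[0,0,0],[0,0,0],[0,0,0],[0,0,0],[0,0,0]]}'
python3 - <<'E'
from h import *
goal([.517,.006,.039])
grab('top','t2')
cv2.imwrite('pics/t2c.png',cv2.resize(cv2.imread('pics/t2.png')[130:270,190:440],None,fx=3,fy=3))
P,I,z=pts('t2'); I=I.astype(int); b,g,r=I[...,0],I[...,1],I[...,2]
m=(b>1.5*r)&(b>60)&(b>1.3*g)&(abs(P[...,2]-.054)<.006)&(abs(P[...,0]-.525)<.05)
print('front y',np.percentile(P[m][:,1],[0,1,2]))
E
```

```text
clock: 4.2
position: [0.5118, 0.1054, 0.0394]
ee_rot: [0.509, 0.491, 0.51, -0.49]
contact_force: [-0.5, 6.6, 0.2]
width: -0.0003
clock: 5.2
position: [0.5139, 0.0474, 0.0394]
ee_rot: [0.508, 0.491, 0.51, -0.49]
contact_force: [0.4, 7.0, 1.0]
width: -0.0002
pos [0.5139 0.0474 0.0394] F [0.43 7.02 0.98] clk 5.2 axes
 [[-0.     0.999  0.038]
 [ 0.003  0.038 -0.999]
 [-1.    -0.    -0.003]]
delta cm [0.02 0.16 4.15]
dr [-0.0017 -0.0033  0.0001]
dr [3.1399e+00 2.0000e-04 5.2000e-03]
front y [-0.73247562 -0.67771075 -0.5984376 ]
```

View pics/t2c.png

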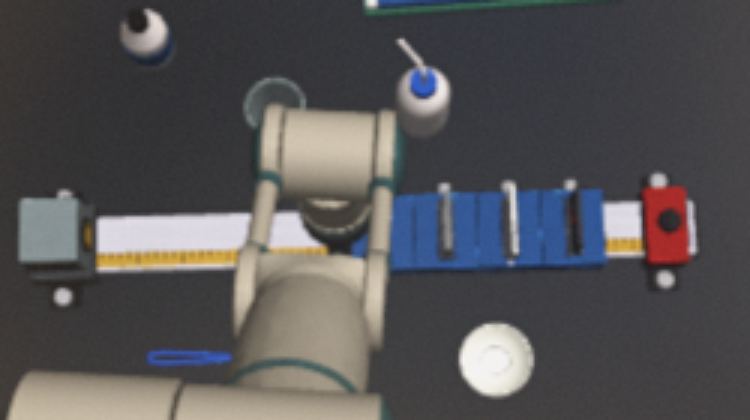

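The crop shows the row closed up with its front edge at column ~604 and the stop at ~643, a gap of about 42 mm that matches the plan. I'll slow down now.

```bash
python3 -m creep '{"delta_pos":[[0,0,0.4],[0,0,0.8],[0,0,1.2],[0,0,1.6],[0,0,2.0],[0,0,2.4],[0,0,2.7],[0,0,3.0],[0,0,3.2],[0,0,3.3]],"dr":[[0,0,0],[0,0,0],[0,0,0],[0,0,0],[0,0,0],[0,0,0],[0,0,0],[0,0,0],[0,0,0],[0,0,0]]}'
python3 -m creep '{"delta_pos":[[0,0,0.1],[0,0,0.2],[0,0,0.3],[0,0,0.4],[0,0,0.5],[0,0,0.6]],"dr":[[0,0,0],[0,0,0],[0,0,0],[0,0,0],[0,0,0],[0,0,0]]}'
```

```text
clock: 6.25
position: [0.515, 0.0148, 0.0394]
ee_rot: [0.508, 0.491, 0.51, -0.49]
contact_force: [-0.2, 7.7, 1.5]
width: 0.0
clock: 6.85
position: [0.5151, 0.009, 0.0394]
ee_rot: [0.508, 0.491, 0.51, -0.49]
contact_force: [-0.2, 7.1, 1.3]
width: 0.0
```

Now 1 mm/row in short calls, watching the force.

```bash
python3 -m creep '{"delta_pos":[[0,0,0.1],[0,0,0.2],[0,0,0.2]],"dr":[[0,0,0],[0,0,0],[0,0,0]]}' | grep -E 'pos|force'
```

```text
position: [0.5152, 0.0068, 0.0393]
contact_force: [-0.7, 6.8, 0.9]
```

```bash
python3 - <<'E'
from h import *
grab('scene','s3'); cv2.imwrite('pics/s3c.png',cv2.resize(cv2.imread('pics/s3.png')[110:240,240:390],None,fx=4,fy=4,interpolation=cv2.INTER_CUBIC))
E
```

```text
(no output)
```

View pics/s3c.png

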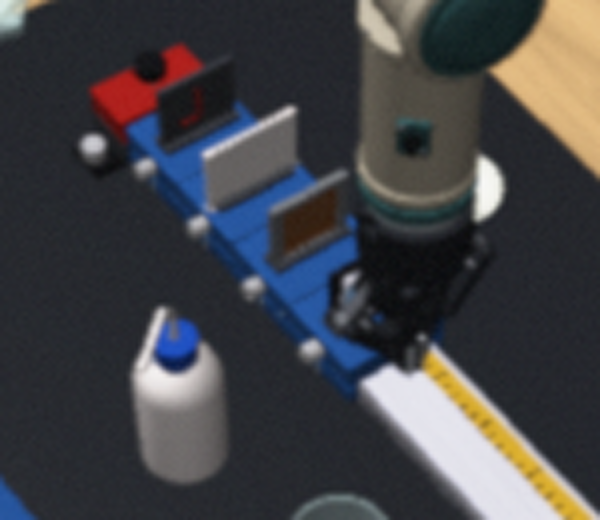

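The front rider is nearly at the stop, around (125,125) in the crop. The force is still only friction, so I'll continue in 1 mm steps.

```bash
for i in 1; do python3 -m creep '{"delta_pos":[[0,0,0.1],[0,0,0.2],[0,0,0.2]],"dr":[[0,0,0],[0,0,0],[0,0,0]]}' | grep -E 'pos|force'; done
```

```text
position: [0.5153, 0.0049, 0.0393]
contact_force: [-0.4, 7.9, 2.2]
```

```bash
python3 -m creep '{"delta_pos":[[0,0,0.1],[0,0,0.2],[0,0,0.2]],"dr":[[0,0,0],[0,0,0],[0,0,0]]}' | grep -E 'pos|force'
```

```text
position: [0.5153, 0.0042, 0.0394]
contact_force: [0.3, 11.3, 2.1]
```

```bash
python3 -m creep '{"delta_pos":[[0,0,0.1],[0,0,0.1]],"dr":[[0,0,0],[0,0,0]]}' | grep -E 'pos|force'
```

```text
position: [0.5153, 0.0042, 0.0394]
contact_force: [-0.4, 14.4, 3.0]
```

The position has stalled while the force rises, so the row is against the stop. One more light nudge will confirm it, then I'll back off.

```bash
python3 -m creep '{"delta_pos":[[0,0,0.1],[0,0,0.2],[0,0,0.2]],"dr":[[0,0,0],[0,0,0],[0,0,0]]}' | grep -E 'pos|force'
python3 -m creep '{"delta_pos":[[0,0,-0.2],[0,0,-0.5],[0,0,-0.8],[0,0,-1.4],[0,0,-2.2],[0,0,-3.2],[0,0,-4.4],[0,0,-5.6],[0,0,-6.8],[0,0,-7.5]],"dr":[[0,0,0],[0,0,0],[0,0,0],[0,0,0],[0,0,0],[0,0,0],[0,0,0],[0,0,0],[0,0,0],[0,0,0]]}' | grep -E 'pos|force'
python3 -m creep '{"delta_pos":[[-1,0,0],[-3,0,0],[-6,0,0],[-9,0,0],[-12,0,0],[-15,0,0],[-18,0,-2],[-20,0,-5],[-20,0,-8],[-20,0,-10]],"dr":[[0,0,0],[0,0,0],[0,0,0],[0,0,0],[0,0,0],[0,0,0],[0,0,0],[0,0,0],[0,0,0],[0,0,0]]}' | grep -E 'pos|force|clock'
python3 - <<'E'
from h import *
grab('scene','s4'); grab('top','t4')
a=cv2.imread('pics/s4.png')[110:240,240:390]; a=cv2.resize(a,(600,520),interpolation=cv2.INTER_CUBIC); cv2.imwrite('pics/s4c.png',a)
cv2.imwrite('pics/t4c.png',cv2.resize(cv2.imread('pics/t4.png')[140:280,260:450],None,fx=4,fy=4,interpolation=cv2.INTER_CUBIC))
for f in ('t4','s4'):
    P,I,z=pts(f); I=I.astype(int); b,g,r=I[...,0],I[...,1],I[...,2]
    k=(abs(P[...,2]-.054)<.006)&(abs(P[...,0]-.525)<.05)&(abs(P[...,1])<.4)
    m=k&(b>1.5*r)&(b>60)&(b>1.3*g); s=k&(r>2*g)&(r>2*b)
    print(f,'blue y',np.percentile(P[m][:,1],[0,.5,99.5,100]).round(4),'red y',np.percentile(P[s][:,1],[0,99,100]).round(4))
E
```

```text
position: [0.5153, 0.0042, 0.0394]
contact_force: [0.7, 20.5, 4.7]
position: [0.5129, 0.0743, 0.0393]
contact_force: [0.2, 0.1, 0.1]
clock: 10.3
position: [0.5094, 0.1741, 0.2413]
contact_force: [0.1, 0.6, -1.1]
t4 blue y [-0.2884 -0.2856 -0.009  -0.0088] red y [-0.334  -0.2895 -0.2893]
s4 blue y [-0.2873 -0.2811 -0.0058 -0.0041] red y [-0.336  -0.2863 -0.2848]
```

View pics/s4c.png

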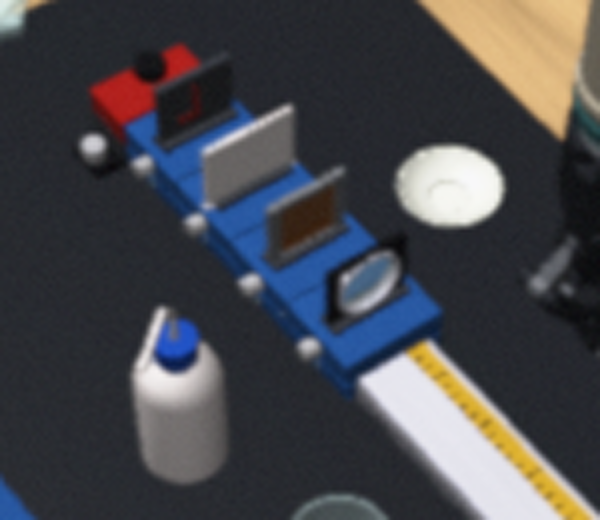

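View pics/t4c.png

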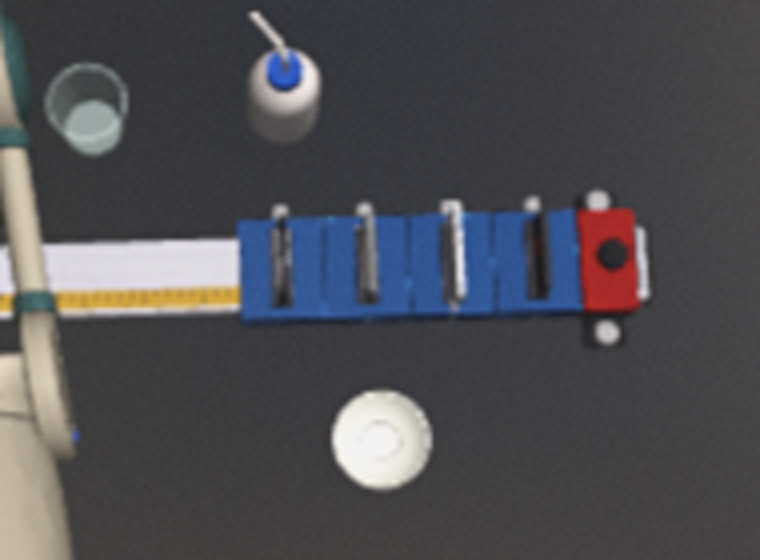

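Both views show the row closed up, with its front edge on the stop (top crop, column ~582), everything upright and the bystanders where they were. I'm handing in.

```bash
python3 -c "
from rig import manip
print(manip.sign_off())"
```

```text
the job is handed in; nothing more can be done
None
```

The four riders now stand closed up against the red end stop. I pushed them as one train with the shut fingertips, low on the base of the last rider (the lens rider), and handed the job in at about 10.4 s on the robot's clock.

- **Forces:** sliding took 6–8 N. At the stop the fingertips stalled at y = 4.2 mm, and I read up to about 20 N there before backing off straight and rising clear. The force on the tool then read about 1 N or less.
- **Final pictures:** the top and scene views show no visible gaps between riders or at the stop. All four riders are upright on the rail, and the lamp, dish, beaker and wash bottle are undisturbed. I did not check the other things around the bench in the last close-ups.
- **Measurements:** the blue row's front edge overlaps the stop's red face at y ≈ −0.285 to −0.289 m in both views. The row measures 277–280 mm against 280 mm for four touching riders, so the checks agree within the camera error of a few millimetres. One automatic front-edge check midway failed because it picked up other blue objects, so I used the picture instead.

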